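# Fit a shelf bearer in its bracket and set the load selector

### The job

Slide the square shelf bearer, plain end first, through the bracket's guide tube from its flared mouth until it is fully home against the end stop. Then turn the bracket's load selector until its lever clicks into the position marked with three dots. Leave the jar, the kiln prop and the dish standing undisturbed.

Things in the scene. Friction and masses are not known exactly. Their poses are not given: they have to be found in the camera images.
- bracket: Fixed steel bracket. Origin on the bench below the middle of the tube's mouth; z up; bar is fed along its -y. Base plate 10 mm thick: x -47..37, y -200..15 mm. Flat grey selector housing, 30 mm high: x -155..-45, y -160..-10 mm. Selector axis at x=-70, y=-85. On the housing, radial rows of 1, 2, 3, 4 black dots, 59 to 86 mm from the axis: one dot nearest the mouth, four nearest the stop.
- tube_mouth (a point): Middle of the guide tube's mouth, 43 mm above the bench; axes as bracket. Square bore 26 mm (30 to 56 mm above the bench), walls 4 mm, running from here 130 mm along -y. In front a four-sided flare widens from 26 mm to about 46 mm at y=+20 mm; its edges span about 18 to 68 mm above the bench.
- stop_face (a point): Point on the face of the end stop (plate 50 mm wide, 72 mm high) where the bar's plain end arrives: bracket x=0, y=-190 mm, 40 mm above the bench; axes as bracket. Between tube and stop the bar lies in the open.
- selector (a joint): Selector angle (rad), counterclockwise from above positive; at u the lever points along angle pi+u in the bracket's xy plane (0: bracket's -x). Sprung detents: one dot -0.975, two -0.325, three +0.325, four +0.975; ends +-1.07. Pushed past a hump (-0.65, 0, 0.65) it snaps into the next detent. Takes up to 0.16 N m (3 to 4 N near the lever end). Starts on one or two dots.
- selector_hub (a point): On the selector's vertical axis, half-way up the lever, 51 mm above the bench; its own -x is the way the lever points. Black selector: hub 34 mm across, 34 to 64 mm above the bench, and one lever bar 12 mm wide, 38 to 64 mm above the bench, reaching 52 mm from the axis; white line at its outer end.
- three_dots (a point): Middle dot of the three-dot row on the housing's top, 67 mm from the selector's axis, 30 mm above the bench. The lever must point at it.
- bearer_mid (a point): Centre of the loose shelf bearer: steel square bar 20 x 20 x 300 mm, 0.2 to 0.4 kg, on the bench. Its y runs along it from the plain end (-y, goes in first) to the end with an upturned lip (+y); z up. Balance point 5 mm from here towards the lip. With 100 mm or more of it in the tube, the tube carries it when released (droops about 3 degrees).
- bearer_tip (a point): Centre of the bearer's plain end face, 150 mm from its centre along its -y. It must end up at stop_face.
- bearer_lip (a point): On the outer face of the bearer's upturned lip, 150 mm from the centre along +y, 30 mm above the bar's underside. The lip is 20 mm wide, 8 mm thick, its top 45 mm above the underside (25 mm above the bar's top). With the bar home its outer face is 110 mm outside the tube's mouth.
- prop: Bystander: upright buff kiln prop (spool), diameter 52 mm, 150 mm high, origin at the centre of its underside. Leave alone.
- jar: Bystander: white closed jar, diameter 64 mm, 140 mm high, origin at the centre of its underside. Leave alone.
- dish: Bystander: small clay bowl, diameter 110 mm, 38 mm high, origin at the centre of its underside. Leave alone.

How it is judged:
On the way, in this order (a step that is already met when the one before it is completed fails the run):
1. the bearer lies through the guide tube, fully home against the end stop (y of bearer_tip in the frame of bracket below -0.185 m and distance between bearer_tip and stop_face below 0.01 m and angle between the y axis of bearer_mid and the y axis of bracket, either way round below 0.06 rad), for 0.2 s.
2. the selector is then turned to the three-dot position (value of joint selector between 0.205 and 0.445 rad), for 0.3 s.
At the end, for the whole second after the job is handed in: The bearer's plain end is within 5 mm of the end stop's face (within 10 mm of stop_face in all) and in line with the tube to 0.06 rad, the selector rests in the three-dot detent (0.325 +- 0.12 rad), and everything is at rest (all of step 1 and all of step 2 and linear speed of bearer below 0.02 m/s and velocity of joint selector between -0.1 and 0.1 rad/s); the robot touches nothing.
It fails at once if the prop is moved more than 20 mm or tipped (distance of prop from where it was at the start of the episode above 0.02 m or angle between prop's own z axis and vertical above 0.3 rad).
It fails at once if the jar is moved more than 20 mm or tipped (distance of jar from where it was at the start of the episode above 0.02 m or angle between jar's own z axis and vertical above 0.3 rad).
It fails at once if the dish is moved more than 20 mm or tipped (distance of dish from where it was at the start of the episode above 0.02 m or angle between dish's own z axis and vertical above 0.3 rad).
It also fails if it takes over 72 s, if anything falls off the work surface, if the arm or the gripper's body presses on something with over 40 N, if the wrist force passes 120 N, or if a joint passes its speed limit or range.

### The arm

A 6-joint arm with a two-finger parallel gripper is mounted at the origin on the work surface. World frame = base frame: x ahead of the robot, y to its left, z up, the work surface at z = 0. Lengths are in m, angles in rad, forces in N, time in s.
With the tool pointing down it reaches from about 0.425 to 0.95 m from the base axis. Payload 3.5 kg.
Tool frame: the origin (TCP) lies midway between the tips of the shut fingers; the grasp point (between the pads) lies grasp_offset behind it (grasp_offset is the distance from the TCP to the grasp point, in m); z points along the fingers, y is the direction in which the jaws open and shut (so a half turn about z gives the same grasp; the last joint's range is limited). The gripper opens to 85 mm and grips with 20 to 120 N. Pads are 22 mm wide; open, the fingers measure 114 mm over their backs; the gripper's body (76 mm by 85 mm) begins 54 mm behind the grasp point. The pads swing forward as they close: fully open they stand 13 mm farther back than shut.
Start: joints at [-1.291, 0.286, 1.577, -0, 1.279, -0.15], TCP at [0.281, -0.614, 0.231] pointing down, gripper open.
Joint ranges: [-2.77, 2.77], [-0.9, 2.22], [0.21, 2.48], [-1.53, 4.67], [0.24, 2.81], [-2.84, 2.84]. Speed limits (rad/s): [2.79, 2.79, 3.14, 3.14, 3.14, 3.14].

### API

Orientations are given as a unit quaternion [x, y, z, w].
In Python, from plant import * gives the robot as it stands.
- The arm moves only by the tool jog_arm, never from a script. Its argument "targets" is text: rows parted by semicolons, each of 7 numbers parted by spaces: the shift along the world's x, y, z in mm, then the turn, a rotation vector about the world's x, y, z in degrees, then the gripper's target within -1 to 1 (fully open at 1, half-way at 0, shut at -1). A call has 1 to 10 rows; each row shifts and turns the pose as measured when the row begins; what a row does not reach is not made up. A row lasts 1/12 s, in which the tool goes at most 41.7 mm and 7.16 degrees, less where a joint would pass 70% of its speed; a pose out of reach is approached as far as the arm can. A call with a gripper value outside its range is refused whole. The fingers move at their own pace and stop on an object; "force" is the grip in N (left out, the last holds). Time passes only in rows, so rows that do not move let the fingers close. It gives the time, the measured TCP pose, the force and the opening at its end, in the units of the state.
- get_state(): the state, without advancing time (a new reading comes with each control period).
- read_camera(name): name is "scene" or "top"; returns a dict with "pixels" (420x560x3 uint8, blue, green, red), "mtx" (3x3 intrinsics, pixels), "world_from_camera" (4x4, takes a point from camera to world coordinates). Camera axes: x right, y up, looking along -z (the intrinsics and any distortion apply to the point x, -y, -z); pixel columns grow to the right and rows downward; lengths in m; the calibration is good to about 2 mm. A picture is of the moment at which its call begins. There is no depth.
- sign_off(): hands the job in, once; it reports no verdict.
Trained networks look in a picture, given as the dict that the camera call returned (one of the last four; its "shot" number tells which), for a name from the list of things; names that differ only in an ending like _2 or _b are one class to them, and where a whole thing is asked for, a point or a joint stands for the part that bears it (a point fixed in the world has none). Each returns a list of dicts, best first, with "p" (0 to 1); they miss things now and then, are a little off and sometimes report something else, mostly with a low value. They report only what shows in the picture. A call takes as long as a camera call.
- spot_in(target, picture): "uv" ([column, row] in pixels, amid what is visible of it).
- silhouettes(target, picture): "mask" (420x560 bool, what is visible of it) and "uv" ([column, row] in pixels, amid what is visible of it).
- mark_of(target, picture): "uv" ([column, row] in pixels: a listed point, or the origin of a listed thing).
The state is a dict: "time": time; "qpos": joint angles; "dq": joint speeds; "joint_efforts": joint torques, N m; "eef_pos": TCP position; "tcp_rot": TCP orientation; "contact_force": force on the tool from outside, world axes, zero at the start; "wrist_torque": the same for the moment, N m; "opening": opening from 0.0 (shut) to 1.0 (fully open).
Only numpy, scipy, OpenCV 4.12 (cv2) and the standard library are available. Lean on these libraries where they do the work, as an engineer would, in place of code of your own. Each camera call takes 0.05 s, during which the arm holds its last target.

## Working session

There is one attempt and no reset: what is moved stays moved. The work goes in short steps, Python scripts to look and compute and a tool call to move; the robot and the scene stay as the last step left them, time stands still between calls to the robot, and variables do not carry over. Pictures are saved under pics/ and viewed, and the job is handed in when it is done.

Besides the shell and the picture viewer there is one more tool, called after "Request:" in YAML: its name, and indented under it one key for each argument. jog_arm: Moves the arm, as the interface text tells. Its arguments: {"type":"object","properties":{"targets":{"type":"string"},"force":{"type":"number"}},"required":["targets"]}

```bash
ls; mkdir -p pics; cat > h.py <<'E'
import numpy as np, cv2
from plant import *
def proj(pic,P):
    T=np.linalg.inv(pic["world_from_camera"]); p=T[:3,:3]@np.asarray(P,float)+T[:3,3]
    K=pic["mtx"]; q=K@np.array([p[0],-p[1],-p[2]]); return q[:2]/q[2]
def ray(pic,uv):
    K=pic["mtx"]; d=np.linalg.inv(K)@np.array([uv[0],uv[1],1.]); d=np.array([d[0],-d[1],-d[2]])
    W=pic["world_from_camera"]; return W[:3,3],W[:3,:3]@d
def atz(pic,uv,z):
    o,d=ray(pic,uv); return o+d*(z-o[2])/d[2]
def tri(pa,ua,pb,ub):
    o1,d1=ray(pa,ua);o2,d2=ray(pb,ub);d1=d1/np.linalg.norm(d1);d2=d2/np.linalg.norm(d2)
    s=np.linalg.lstsq(np.c_[d1,-d2],o2-o1,rcond=None)[0]
    a=o1+s[0]*d1;b=o2+s[1]*d2; return (a+b)/2,np.linalg.norm(a-b)
E
python3 - <<'E'
from h import *
np.set_printoptions(precision=4,suppress=True)
s=read_camera("scene");t=read_camera("top")
print(s.keys())
for n,p in(("s",s),("t",t)):
    cv2.imwrite(f"pics/{n}0.png",p["pixels"]); print(p["mtx"],p["world_from_camera"])
for k in ["bracket","tube_mouth","stop_face","selector_hub","three_dots","bearer_mid","bearer_tip","bearer_lip","prop","jar","dish"]:
    a=mark_of(k,s);b=mark_of(k,t)
    print(k,[(np.round(x["uv"],1),round(x["p"],2)) for x in a[:2]],[(np.round(x["uv"],1),round(x["p"],2)) for x in b[:2]])
    if a and b: print("   ",tri(s,a[0]["uv"],t,b[0]["uv"]))
print(get_state())
E
```

```text
pics
dict_keys(['pixels', 'mtx', 'world_from_camera', 'shot'])
[[486.8617   0.     282.0631]
 [  0.     486.8617 213.5214]
 [  0.       0.       1.    ]] [[ 0.8028 -0.4741  0.3616  1.0646]
 [ 0.5962  0.6486 -0.4732 -0.4869]
 [-0.0102  0.5955  0.8033  1.0299]
 [ 0.      0.      0.      1.    ]]
[[403.6067   0.     288.4808]
 [  0.     403.6067 210.7798]
 [  0.       0.       1.    ]] [[-0.0154  0.9893 -0.1447  0.4851]
 [-0.9997 -0.0126  0.0201  0.104 ]
 [ 0.018   0.145   0.9893  1.0416]
 [ 0.      0.      0.      1.    ]]
bracket [(array([251.2, 266.9]), 0.62)] [(array([338.9, 213.9]), 0.67)]
    (array([ 0.6303, -0.0498, -0.0134]), np.float64(0.002473050393072237))
tube_mouth [(array([250.8, 254.1]), 0.8), (array([265.6, 197.5]), 0.51)] [(array([338.4, 215.3]), 0.91)]
    (array([ 0.6226, -0.041 ,  0.0272]), np.float64(0.006525817700646134))
stop_face [(array([207.2, 317.9]), 0.67)] [(array([417.2, 198.9]), 0.93)]
    (array([ 0.6586, -0.2351,  0.0538]), np.float64(0.008715288047870261))
selector_hub [(array([205.7, 267.4]), 0.83), (array([247.5, 265. ]), 0.39)] [(array([379.2, 236.4
[... 908 characters left out ...]
1, -0.0077]), np.float64(0.00353125783334644))
dish [(array([270.4, 330.6]), 0.62), (array([178.5, 267.9]), 0.17)] [(array([377.8, 156.3]), 0.62)]
    (array([ 0.7778, -0.1579,  0.0074]), np.float64(0.004592610914762373))
{'time': 1.2, 'qpos': array([-1.291 ,  0.2863,  1.5767, -0.    ,  1.2786, -0.15  ]), 'dq': array([ 0.0022, -0.0007, -0.001 ,  0.0013,  0.0011,  0.0009]), 'joint_efforts': array([ -0.0005, -40.597 , -29.2938,  -0.0001,   0.0005,   0.    ]), 'eef_pos': array([ 0.2813, -0.6136,  0.2313]), 'tcp_rot': array([ 0.977 ,  0.2133, -0.    , -0.    ]), 'contact_force': array([-0.5742, -0.1081,  0.6287]), 'wrist_torque': array([-0.032 , -0.0124,  0.0152]), 'opening': 0.9982769668909861}
```

View pics/s0.png

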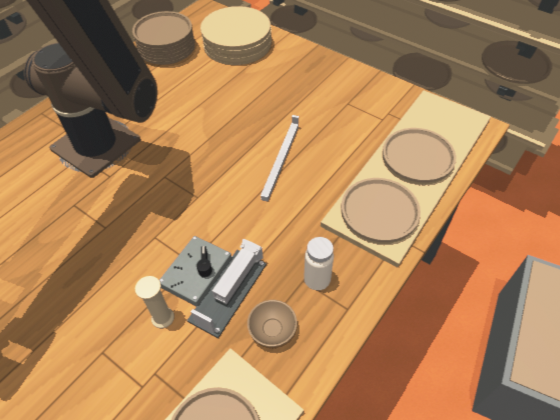

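View pics/t0.png

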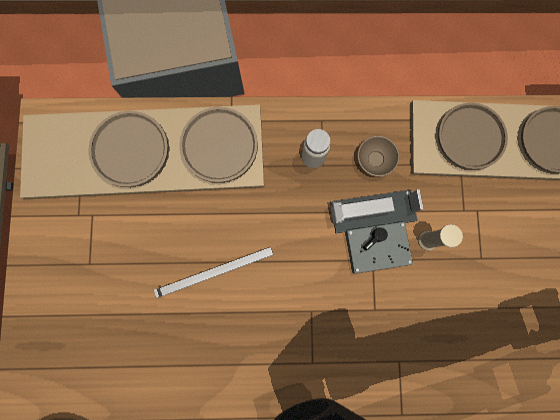

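```bash
python3 - <<'E'
import cv2
s=cv2.imread("pics/s0.png");t=cv2.imread("pics/t0.png")
a=cv2.resize(s[225:345,130:290],None,fx=5,fy=5,interpolation=cv2.INTER_CUBIC);cv2.imwrite("pics/sc.png",a)
a=cv2.resize(t[180:285,320:470],None,fx=5,fy=5,interpolation=cv2.INTER_CUBIC);cv2.imwrite("pics/tc.png",a)
a=cv2.resize(t[235:305,145:285],None,fx=5,fy=5,interpolation=cv2.INTER_CUBIC);cv2.imwrite("pics/tb.png",a)
a=cv2.resize(s[105:210,240:320],None,fx=5,fy=5,interpolation=cv2.INTER_CUBIC);cv2.imwrite("pics/sb.png",a)
E
```

```text
(no output)
```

View pics/sc.png

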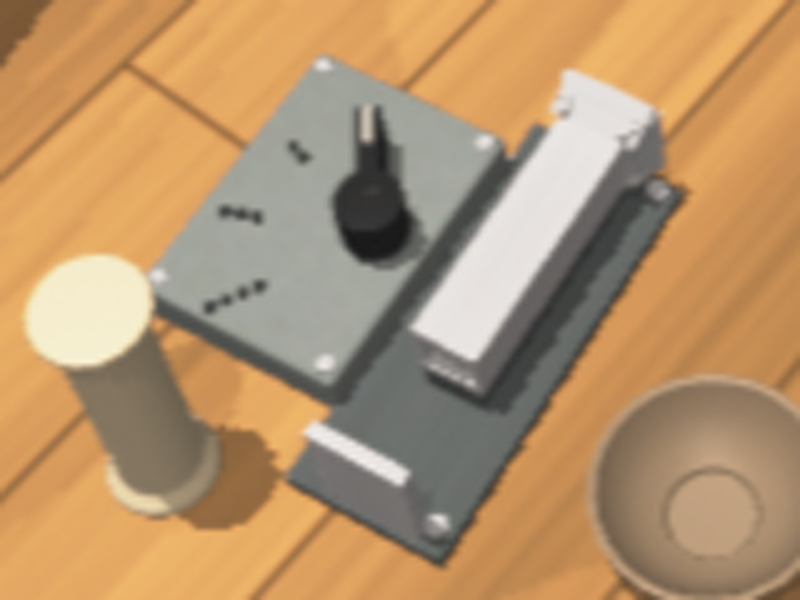

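View pics/tc.png

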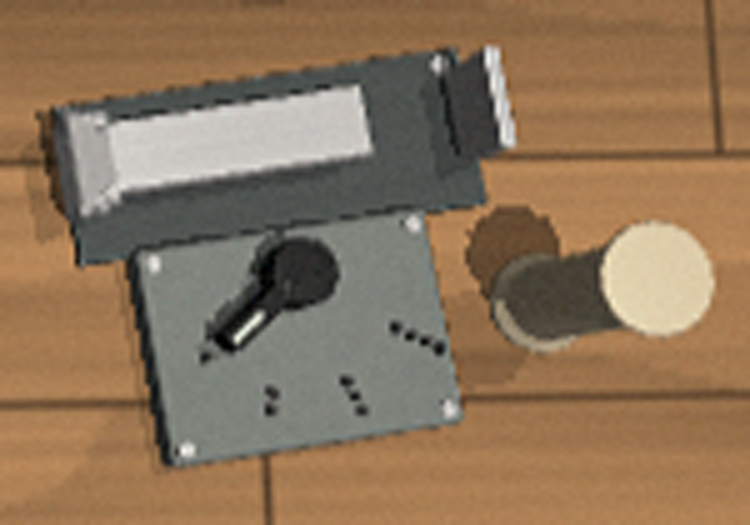

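View pics/tb.png

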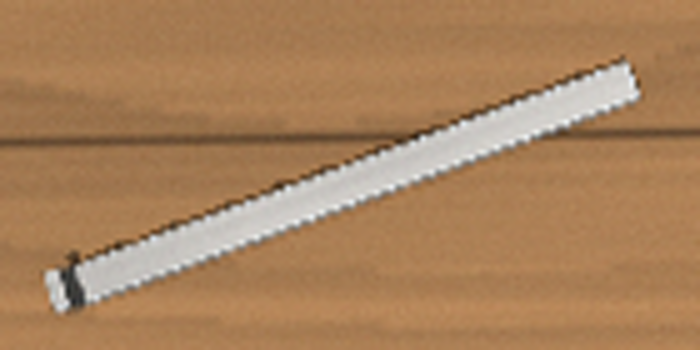

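View pics/sb.png

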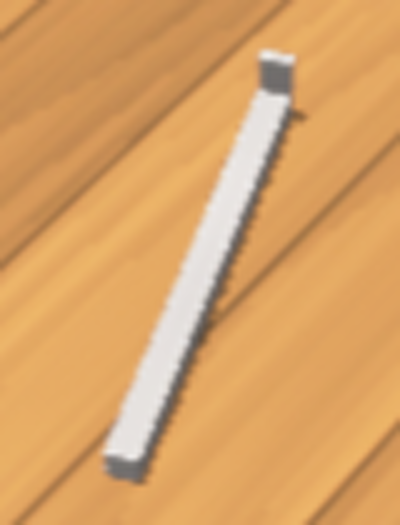

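```bash
cat > fit.py <<'E'
from h import *
from scipy.optimize import least_squares
np.set_printoptions(precision=4,suppress=True)
import pickle
s=read_camera("scene");t=read_camera("top")
pickle.dump((s,t),open("cams.pkl","wb"))
U=lambda p,o:(np.array(p)+.5)/5-.5+np.array(o)
so,to=(130,225),(320,180)
B=[]
for P,p in [((-45,-10,30),(133,252)),((-45,-160,30),(425,212)),((-155,-160,30),(462,418)),((-155,-10,30),(172,463)),((17,-130,60),(358,85)),((-17,-130,60),(372,153)),((25,-190,72),(485,47)),((-25,-190,72),(502,148)),((-47,-200,10),(487,203)),((37,15,10),(52,106)),((-47,15,10),(80,265))]: B.append((t,np.array(P)/1e3,U(p,to)))
for P,p in [((-155,-10,30),(322,55)),((-45,-10,30),(502,148)),((-45,-160,30),(338,386)),((-155,-160,30),(155,292)),((-17,-130,60),(412,330)),((17,-130,60),(483,362)),((37,15,10),(687,188)),((37,-200,10),(445,555)),((-47,-200,10),(290,475)),((25,-190,72),(410,470)),((-25,-190,72),(318,422))]: B.append((s,np.array(P)/1e3,U(p,so)))
so,to=(240,105),(145,235)
C=[]
for P,p in [((10,-150,20),(625,58)),((-10,-150,20),(639,98)),((-10,150,45),(62,313)),((10,150,45),(44,272))]: C.append((t,np.array(P)/1e3,U(p,to)))
for P,p in [((-10,-150,20),(104,457)),((10,-150,20),(140,462)),((10,-150,0),(141,482)),((-10,-150,0),(107,474)),((-10,150,45),(263,50)),((10,150,45),(295,58))]: C.append((s,np.array(P)/1e3,U(p,so)))
def fit(L,x0):
    def f(x):
        c,n=np.cos(x[2]),np.sin(x[2]);R=np.array([[c,-n,0],[n,c,0],[0,0,1]])
        return np.concatenate([proj(a,R@P+[x[0],x[1],0])-u for a,P,u in L])
    r=least_squares(f,x0,loss="soft_l1");return r.x,r.fun.reshape(-1,2)
for L,x0 in((B,(.63,-.05,.18)),(C,(.48,.27,.3))):
    for nm,S in(("all",L),("t",[l for l in L if l[0] is t]),("s",[l for l in L if l[0] is s])):
        x,r=fit(S,x0);print(nm,x);
        if nm=="all":print(r.T)
E
python3 fit.py
```

```text
all [ 0.6275 -0.046   0.1408]
[[ 0.3128 -0.0623  1.1572  0.29    0.3093  0.1418 -0.5807  0.1066  0.4252
   0.2875  0.2473  0.0128  1.5611 -0.9277 -3.4597  0.3095 -0.9857 -0.5721
  -0.4704 -0.8289  0.9543 -0.1454]
 [-0.8368 -1.8858  0.0802  0.528  -0.6152 -0.8348 -0.7083 -1.075  -0.7359
  -0.4529 -0.4026 -1.6603 -2.4991 -0.3409 -1.9345 -0.6097 -0.4675 -0.2849
   0.605  -0.2597 -0.4429 -1.1198]]
t [ 0.6267 -0.0455  0.1338]
s [ 0.6285 -0.0468  0.1469]
all [0.4856 0.268  0.344 ]
[[ 0.8525  0.7996 -1.0075  0.03   -0.0101 -0.0535  0.001  -0.2687 -0.2758
  -0.1857]
 [-0.3114 -0.8578 -0.3125 -0.0267 -1.0637 -0.3993  0.2452  0.1885 -0.6449
  -0.9572]]
t [0.4847 0.2686 0.3437]
s [0.4869 0.267  0.3416]
```

```bash
cat > ov.py <<'E'
from h import *
import pickle,sys
s,t=pickle.load(open("cams.pkl","rb"))
def boxes(pic,x,off,sz,out,bs):
    im=cv2.resize(pic["pixels"][off[1]:off[1]+sz[1],off[0]:off[0]+sz[0]],None,fx=5,fy=5,interpolation=cv2.INTER_CUBIC)
    c,n=np.cos(x[2]),np.sin(x[2]);R=np.array([[c,-n,0],[n,c,0],[0,0,1]])
    w=lambda P:tuple(int(v) for v in (proj(pic,R@(np.array(P)/1e3)+[x[0],x[1],0])-off+.5)*5-.5)
    for ring in bs: cv2.polylines(im,[np.array([w(p) for p in ring])],True,(0,0,255),1)
    cv2.imwrite(out,im)
rect=lambda a,b,c,d,z:[(a,c,z),(b,c,z),(b,d,z),(a,d,z)]
import math
dots=[]
for u,rs in((-.975,(67,)),(-.325,(62,72)),(.325,(58,67,76)),(.975,(59,68,77,86))):
    for r in rs:
        a=math.pi+u;x,y=-70+r*math.cos(a),-85+r*math.sin(a);dots.append(rect(x-1,x+1,y-1,y+1,30))
bs=[rect(-155,-45,-160,-10,30),rect(-17,17,-130,0,60),rect(-47,37,-200,15,10),rect(-25,25,-190,-190,72),[(-23,20,20),(23,20,20),(23,20,66),(-23,20,66)]]+dots
x=[float(v) for v in sys.argv[1:4]]
boxes(s,x,(130,225),(160,120),"pics/so%s.png"%sys.argv[4],bs);boxes(t,x,(320,180),(150,105),"pics/to%s.png"%sys.argv[4],bs)
E
python3 ov.py .6275 -.046 .1408 1
```

```text
(no output)
```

View pics/so1.png

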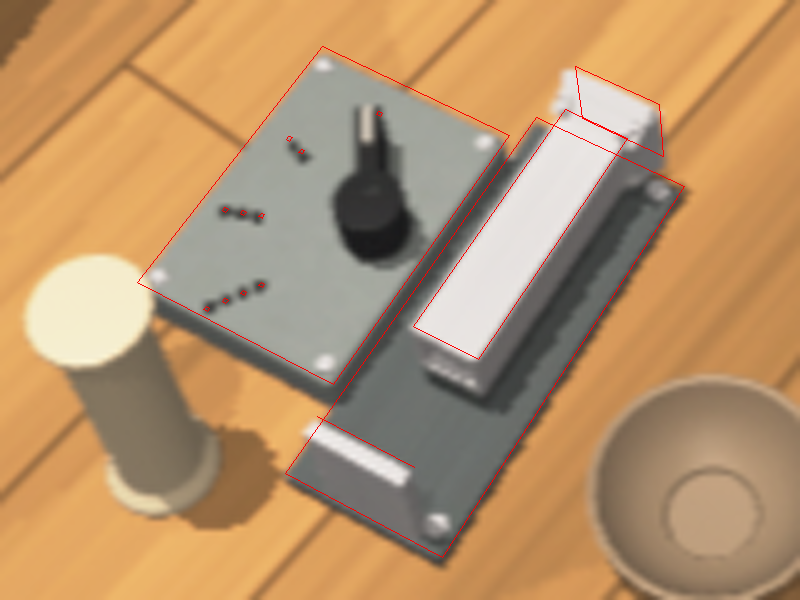

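View pics/to1.png

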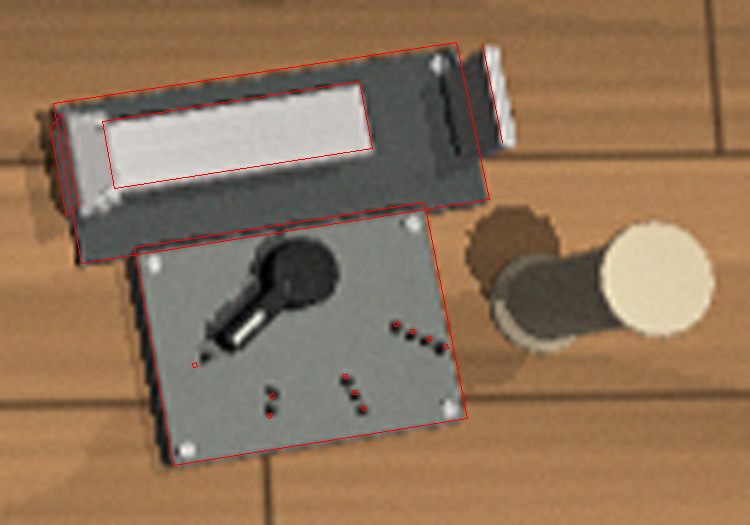

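```bash
python3 -c "
from plant import *
print(grasp_offset, get_state()['time'])"
```

```text
0.0187 1.3
```

Request:
jog_arm:
  targets: "40 40 0 0 0 7 1; 40 40 0 0 0 7 1;30 40 0 0 0 7 1;30 40 0 0 0 7 1;30 40 0 0 0 7 1;20 40 0 0 0 7 1;10 40 0 0 0 7 1;0 41 0 0 0 7 1;0 41 0 0 0 7 1;0 41 0 0 0 7 1"
  force: 80

```text
time: 2.13
eef_pos: [0.4482, -0.2502, 0.2317]
tcp_rot: [0.67, 0.743, 0.001, 0.004]
contact_force: [0.8, -0.2, 0.4]
opening: 1.0
```

Request:
jog_arm:
  targets: "3 41 0 0 0 7 1; 3 41 0 0 0 6.5 1;3 41 0 0 0 0 1;3 41 0 0 0 0 1;3 41 0 0 0 0 1;3 41 0 0 0 0 1;3 41 0 0 0 0 1;3 41 0 0 0 0 1;3 41 -10 0 0 0 1;3 41 -10 0 0 0 1"

```text
time: 2.97
eef_pos: [0.4757, 0.1642, 0.2188]
tcp_rot: [0.573, 0.819, 0.006, 0.011]
contact_force: [1.1, -0.9, 0.6]
opening: 1.001
```

Request:
jog_arm:
  targets: "3 41 -15 0 0 0 1; 3 35 -20 0 0 0 1;0 22 -20 0 0 0 1;0 0 -20 0 0 0 1;0 0 0 0 0 0 1"

```text
time: 3.38
eef_pos: [0.4803, 0.2715, 0.1441]
tcp_rot: [0.569, 0.822, 0.009, 0.013]
contact_force: [-0.6, -0.1, -0.8]
opening: 1.001
```

```bash
cat > st.py <<'E'
from h import *
import sys
from scipy.spatial.transform import Rotation as Ro
np.set_printoptions(precision=2,suppress=True)
BR=np.array([.6265,-.0465]);BY=.141
st=get_state()
R=Ro.from_quat(st["tcp_rot"])
x,y,z,yaw=[float(v) for v in sys.argv[1:5]]
if len(sys.argv)>5: # bracket frame x,y mm, yaw deg relative
    c,n=np.cos(BY),np.sin(BY); x,y=BR[0]*1e3+c*x-n*y,BR[1]*1e3+n*x+c*y; yaw+=np.degrees(BY)
tgt=Ro.from_euler("z",yaw-90,degrees=True)*Ro.from_quat([1,0,0,0])
a=(tgt*R.inv()).as_rotvec(degrees=True)
b=(tgt*Ro.from_euler("z",180,degrees=True)*R.inv()).as_rotvec(degrees=True)
p=st["eef_pos"]*1e3
d=p[:2]-BR*1e3;c,n=np.cos(BY),np.sin(BY)
print("t",round(st["time"],2),"pos",p,"bracket xy",c*d[0]+n*d[1],-n*d[0]+c*d[1])
print("shift",np.array([x,y,z])-p,"turn",min((a,b),key=np.linalg.norm),"op",round(st["opening"],3),"F",st["contact_force"],"M",st["wrist_torque"],"q",st["qpos"])
E
python3 st.py 484 272.7 3 19.7
```

```text
t 3.38 pos [480.26 271.47 144.13] bracket xy -100.10330519546824 335.36656547873173
shift [   3.74    1.23 -141.13] turn [-0.03  1.8  -0.95] op 1.001 F [-0.58 -0.14 -0.85] M [-0.01  0.06  0.05] q [ 0.33  0.09  1.97 -0.01  1.05 -0.02]
```

Request:
jog_arm:
  targets: "3 1 -35 0 1.8 -1 1; 1 0 -35 0 0 0 1;0 0 -30 0 0 0 1;0 0 -20 0 0 0 1;0 0 -5 0 0 0 1;0 0 0 0 0 0 1"

```text
time: 3.88
eef_pos: [0.4892, 0.273, 0.0227]
tcp_rot: [0.577, 0.817, 0.005, 0.003]
contact_force: [0.2, 0.6, 0.1]
opening: 1.002
```

```bash
python3 st.py 484 272.7 3 19.7; python3 - <<'E'
from h import *
s=read_camera("scene");t=read_camera("top")
a=cv2.resize(s["pixels"][80:230,220:340],None,fx=4,fy=4);b=cv2.resize(t["pixels"][200:350,140:290],None,fx=4,fy=4)
cv2.imwrite("pics/g1.png",np.hstack([a[:600],b[:600,:320]])if 0 else a);cv2.imwrite("pics/g2.png",b)
E
```

```text
t 3.88 pos [489.18 272.96  22.74] bracket xy -91.06330801729098 335.58919818685547
shift [ -5.18  -0.26 -19.74] turn [-0.24  0.59  0.13] op 1.002 F [0.2  0.56 0.07] M [-0.01 -0.02  0.03] q [ 0.33  0.3   1.99  0.    0.84 -0.01]
```

View pics/g1.png

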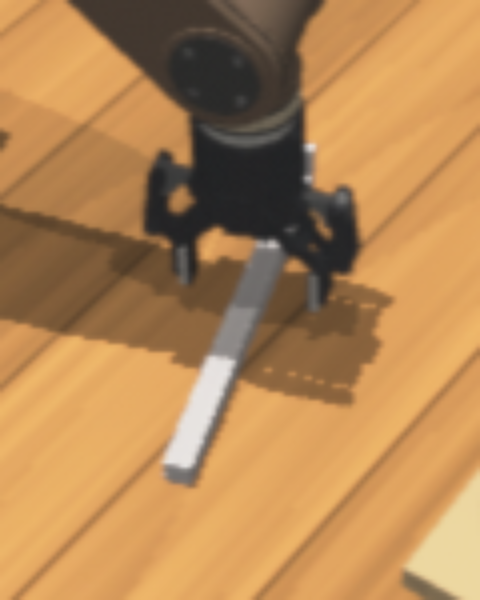

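Request:
jog_arm:
  targets: "-5 0 -15 0 0.6 0 1; 0 0 -4 0 0 0 1;0 0 0 0 0 0 1"

```text
time: 4.23
eef_pos: [0.4891, 0.2745, 0.0098]
tcp_rot: [0.577, 0.817, 0.007, 0.002]
contact_force: [-0.2, -0.0, 0.3]
opening: 1.004
```

```bash
python3 st.py 484 272.7 3 19.7
```

```text
t 4.23 pos [489.1  274.54   9.76] bracket xy -90.91476305558425 337.1638420793492
shift [-5.1  -1.84 -6.76] turn [-0.51  0.68  0.17] op 1.004 F [-0.22 -0.04  0.31] M [ 0.02  0.   -0.08] q [ 0.33  0.32  1.99  0.01  0.82 -0.02]
```

Request:
jog_arm:
  targets: "-8 -3 -7 -0.5 0.7 0.2 1; -1 0 0 0 0 0 1;0 0 0 0 0 0 1"

```text
time: 4.48
eef_pos: [0.4802, 0.2716, 0.0035]
tcp_rot: [0.575, 0.818, 0.0, 0.0]
contact_force: [0.4, -0.3, 0.2]
opening: 1.001
```

```bash
python3 st.py 484 272.7 3 19.7
```

```text
t 4.48 pos [480.18 271.62   3.5 ] bracket xy -100.16328252266317 335.52492442056774
shift [ 3.82  1.08 -0.5 ] turn [ 0.    0.05 -0.07] op 1.001 F [ 0.38 -0.28  0.2 ] M [-0.04  0.05  0.03] q [ 0.33  0.32  2.01 -0.    0.81 -0.01]
```

Request:
jog_arm:
  targets: "3 1 0 0 0 0 -1;0 0 0 0 0 0 -1;0 0 0 0 0 0 -1;0 0 0 0 0 0 -1;0 0 0 0 0 0 -1;0 0 0 0 0 0 -1;0 0 0 0 0 0 -1;0 0 0 0 0 0 -1"
  force: 100

```text
time: 5.15
eef_pos: [0.4839, 0.2731, 0.0046]
tcp_rot: [0.575, 0.818, 0.001, 0.001]
contact_force: [-0.4, 0.1, 1.3]
opening: 0.204
```

```bash
python3 st.py 484 272.7 3 19.7
```

```text
t 5.15 pos [483.94 273.13   4.64] bracket xy -96.22947705923266 336.49717023123117
shift [ 0.06 -0.43 -1.64] turn [-0.02  0.11 -0.08] op 0.204 F [-0.39  0.13  1.25] M [-0.03  0.01 -0.04] q [ 0.33  0.33  2.   -0.    0.82 -0.01]
```

Request:
jog_arm:
  targets: "0 0 20 0 0 0 -1;0 0 30 0 0 0 -1;0 0 35 0 0 0 -1;20 -20 10 0 0 -4 -1;30 -30 0 0 0 -4 -1;30 -30 0 0 0 -4 -1;20 -20 0 0 0 0 -1;0 0 0 0 0 0 -1"

```text
time: 5.82
eef_pos: [0.5777, 0.1679, 0.0953]
tcp_rot: [0.659, 0.752, -0.005, -0.005]
contact_force: [-0.7, 0.6, -3.7]
opening: 0.205
```

```bash
python3 st.py 0 205 50 0 b;python3 - <<'E'
from h import *
s=read_camera("scene");t=read_camera("top")
cv2.imwrite("pics/l1.png",s["pixels"]);cv2.imwrite("pics/l2.png",t["pixels"])
for k in("bearer_tip","bearer_lip"):
    a=mark_of(k,s);b=mark_of(k,t); print(k,a[:2],b[:2])
    if a and b: print("   ",tri(s,a[0]["uv"],t,b[0]["uv"]))
E
```

```text
t 5.82 pos [577.74 167.94  95.3 ] bracket xy -18.137726328921282 219.1670372968232
shift [ 19.95 -11.48 -45.3 ] turn [ 0.07 -0.8   0.51] op 0.205 F [-0.65  0.57 -3.65] M [-0.01  0.01  0.01] q [ 0.11  0.28  1.85  0.    1.02 -0.02]
bearer_tip [{'uv': [254.9, 219.9], 'p': 0.69}] [{'uv': [317.0, 224.2], 'p': 0.83}]
    (array([0.59383827, 0.01780993, 0.07924819]), np.float64(0.003840842294698032))
bearer_lip [{'uv': [312.1, 132.5], 'p': 0.96}, {'uv': [208.5, 267.9], 'p': 0.74}] [{'uv': [188.1, 240.0], 'p': 0.86}]
    (array([0.55629897, 0.31613252, 0.1137807 ]), np.float64(0.0003302230348590248))
```

View pics/l1.png

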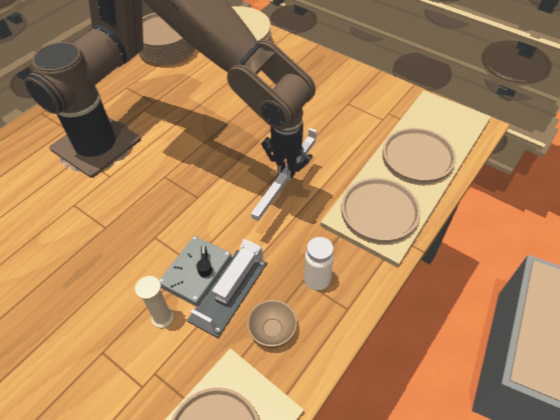

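```bash
python3 - <<'E'
import cv2
s=cv2.imread("pics/l1.png");t=cv2.imread("pics/l2.png")
cv2.imwrite("pics/l1c.png",cv2.resize(s[120:230,240:340],None,fx=5,fy=5,interpolation=cv2.INTER_CUBIC))
cv2.imwrite("pics/l2c.png",cv2.resize(t[180:280,175:335],None,fx=5,fy=5,interpolation=cv2.INTER_CUBIC))
E
```

```text
(no output)
```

View pics/l1c.png

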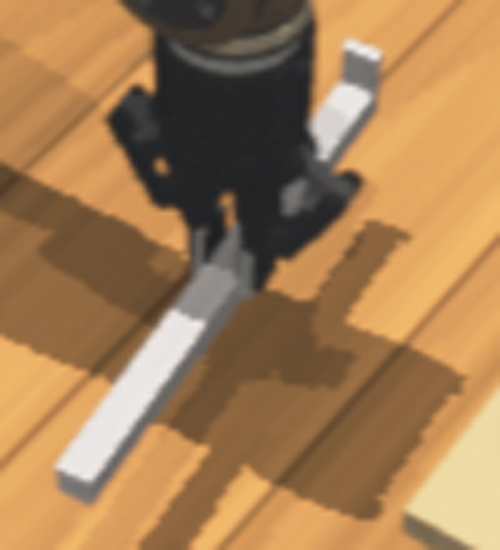

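View pics/l2c.png

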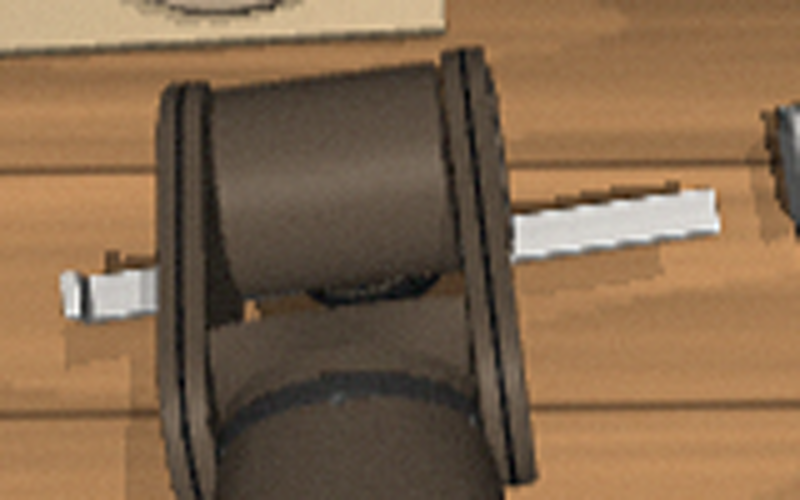

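Fit the bar pose (with pitch) from corners in both views.

```bash
cat > fb.py <<'E'
from h import *
from scipy.optimize import least_squares
from scipy.spatial.transform import Rotation as Ro
def fitbar(L,x0):  # x,y,z,yaw,pitch about local x (positive lifts lip)
    def f(x):
        R=Ro.from_euler("ZX",x[3:5])
        return np.concatenate([proj(a,R.apply(np.array(P)/1e3)+x[:3])-u for a,P,u in L])
    r=least_squares(f,x0,loss="soft_l1",x_scale=[.01,.01,.01,.1,.1]);return r.x,r.fun.reshape(-1,2)
U=lambda p,o:(np.array(p)+.5)/5-.5+np.array(o)
E
python3 - <<'E'
from fb import *
import pickle
np.set_printoptions(precision=4,suppress=True)
s,t=pickle.load(open("cams.pkl","rb"))
# same fixed cameras
so,to=(240,120),(175,180)
L=[(t,P,U(p,to)) for P,p in [((10,-150,10),(714,189)),((-10,-150,10),(719,232)),((-10,150,35),(64,318)),((10,150,35),(61,273))]]
L+=[(s,P,U(p,so)) for P,p in [((-10,-150,10),(57,467)),((10,-150,10),(97,484)),((10,-150,-10),(97,502)),((-10,-150,-10),(60,488)),((-10,150,35),(344,41)),((10,150,35),(382,52))]]
x,r=fitbar(L,[.577,.163,.1,.13,0]);print(x,np.degrees(x[3:]));print(r.T)
E
```

```text
[ 0.5773  0.1662  0.0943  0.1312 -0.004 ] [ 7.5187 -0.2304]
[[-0.6159 -0.2812  0.1042 -0.278  -0.1638 -0.9117 -0.5127 -0.2674  0.6929
  -0.1534]
 [-0.5168 -0.7175  0.0477  0.2683 -0.2952 -0.4324  0.9396  0.4963 -0.2325
   0.0916]]
```

Request:
jog_arm:
  targets: "20 -2 -20 0 -0.8 0.5 -1;0 0 -22 0 0 0 -1;0 0 -15 0 0 0 -1;0 0 0 0 0 0 -1"

```text
time: 6.45
eef_pos: [0.5912, 0.1755, 0.037]
tcp_rot: [0.65, 0.76, -0.0, -0.001]
contact_force: [-1.1, 0.4, -4.2]
opening: 0.205
```

```bash
python3 st.py 0 205 38 0 b
```

```text
t 6.45 pos [591.17 175.46  37.  ] bracket xy -3.7847524286927374 224.72570929618135
shift [  6.52 -19.     1.  ] turn [-0.05 -0.12 -0.77] op 0.205 F [-1.07  0.35 -4.23] M [-0.09  0.08 -0.03] q [ 0.12  0.39  1.84  0.    0.92 -0.03]
```

Request:
jog_arm:
  targets: "6 -15 1 0 0 -0.8 -1;2 -15 0 0 0 0 -1;0 0 0 0 0 0 -1"

```text
time: 6.7
eef_pos: [0.5973, 0.1463, 0.0379]
tcp_rot: [0.654, 0.757, -0.002, -0.002]
contact_force: [-0.7, 0.3, -3.5]
opening: 0.204
```

```bash
python3 st.py 0 190 38 0 b; python3 - <<'E'
from h import *
s=read_camera("scene");t=read_camera("top")
cv2.imwrite("pics/m1.png",cv2.resize(s["pixels"][170:280,200:300],None,fx=5,fy=5,interpolation=cv2.INTER_CUBIC))
cv2.imwrite("pics/m2.png",cv2.resize(t["pixels"][170:270,270:430],None,fx=5,fy=5,interpolation=cv2.INTER_CUBIC))
E
```

```text
t 6.7 pos [597.28 146.31  37.86] bracket xy -1.834637832829273 195.00661499406004
shift [ 2.52 -4.7   0.14] turn [-0.02 -0.29 -0.27] op 0.204 F [-0.71  0.35 -3.49] M [-0.03 -0.03 -0.  ] q [ 0.08  0.38  1.84  0.    0.92 -0.07]
```

View pics/m1.png

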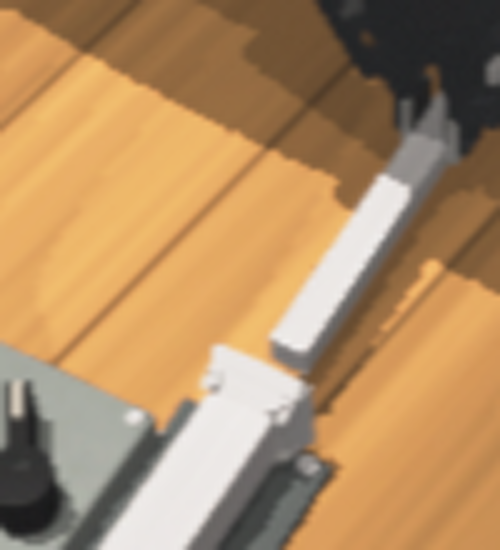

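View pics/m2.png

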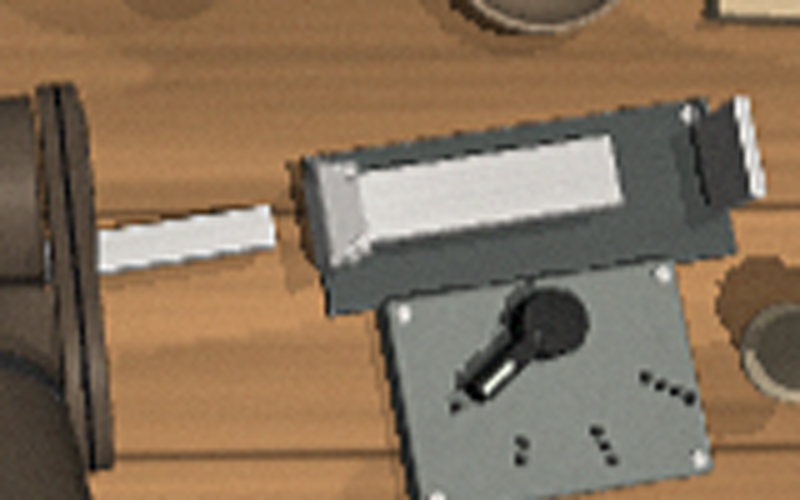

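Request:
jog_arm:
  targets: "4 -10 0 0 -0.3 -0.3 -1;3 -15 0 0 0 0 -1;2 -15 0 0 0 0 -1;2 -10 0 0 0 0 -1;0 0 0 0 0 0 -1"

```text
time: 7.22
eef_pos: [0.61, 0.0954, 0.0417]
tcp_rot: [0.656, 0.754, 0.003, 0.001]
contact_force: [0.9, -0.5, -5.4]
opening: 0.205
```

```bash
python3 st.py 0 140 38 0 b
```

```text
t 7.22 pos [609.98  95.42  41.68] bracket xy 3.5858957847013997 142.83010719729202
shift [-3.15 -3.31 -3.68] turn [-0.19  0.31  0.12] op 0.205 F [ 0.89 -0.54 -5.41] M [-0.01  0.1  -0.04] q [-0.01  0.38  1.84  0.    0.92 -0.15]
```

Request:
jog_arm:
  targets: "-3 -3 -4 -0.2 0.3 0 -1;0 0 0 0 0 0 -1;0 0 0 0 0 0 -1"

```text
time: 7.47
eef_pos: [0.6078, 0.0915, 0.0382]
tcp_rot: [0.657, 0.754, 0.001, 0.001]
contact_force: [0.3, -0.2, -2.6]
opening: 0.199
```

```bash
python3 st.py 0 140 38 0 b
```

```text
t 7.47 pos [607.76  91.49  38.25] bracket xy 0.8353790334572402 139.25402422251537
shift [-0.93  0.62 -0.25] turn [0.05 0.15 0.15] op 0.199 F [ 0.3  -0.24 -2.61] M [ 0.04 -0.01 -0.04] q [-0.02  0.38  1.85 -0.    0.91 -0.15]
```

Continue in.

Request:
jog_arm:
  targets: "1 -12 0 0 0 0 -1;2 -14 0 0 0 0 -1;2 -14 0 0 0 0 -1;1 -8 0 0 0 0 -1;0 0 0 0 0 0 -1"

```text
time: 7.88
eef_pos: [0.6146, 0.0398, 0.0385]
tcp_rot: [0.655, 0.756, 0.001, 0.002]
contact_force: [0.7, 0.0, -3.1]
opening: 0.203
```

```bash
python3 st.py 0 90 38 0 b
```

```text
t 7.88 pos [614.57  39.79  38.51] bracket xy 0.31799894457889444 87.11409389786046
shift [-0.72  2.81 -0.51] turn [ 0.12  0.24 -0.08] op 0.203 F [ 0.66  0.03 -3.15] M [ 0.02 -0.04 -0.03] q [-0.1   0.38  1.84 -0.    0.91 -0.24]
```

Request:
jog_arm:
  targets: "2 -12 0 0 0 0 -1;2 -14 0 0 0 0 -1;2 -12 0 0 0 0 -1;0 0 0 0 0 0 -1"

```text
time: 8.22
eef_pos: [0.6215, -0.0033, 0.0387]
tcp_rot: [0.655, 0.755, 0.001, 0.003]
contact_force: [0.2, -0.8, -3.6]
opening: 0.204
```

```bash
python3 st.py 0 42 38 0 b
```

```text
t 8.22 pos [621.46  -3.27  38.73] bracket xy 1.0848372400168387 43.50946373951283
shift [-0.86 -1.65 -0.73] turn [ 0.14  0.28 -0.02] op 0.204 F [ 0.19 -0.77 -3.6 ] M [0.03 0.03 0.06] q [-0.17  0.39  1.83 -0.    0.92 -0.31]
```

Request:
jog_arm:
  targets: "0 0 0 0 0 0 0.4;0 0 0 0 0 0 0.4;0 0 0 0 0 0 0.4;0 0 0 0 0 0 0.4;0 0 0 0 0 0 0.4"

```text
time: 8.63
eef_pos: [0.6246, -0.0043, 0.0423]
tcp_rot: [0.656, 0.755, 0.003, 0.005]
contact_force: [0.1, -0.1, -0.0]
opening: 0.7
```

Request:
jog_arm:
  targets: "-4 25 -1 0 0 0 0.4;-4 30 -2 0 0 0 0.4;-4 30 -2 0 0 0 0.4;-2 10 -1 0 0 0 0.4;0 0 0 0 0 0 0.4"

```text
time: 9.05
eef_pos: [0.6122, 0.0944, 0.0391]
tcp_rot: [0.656, 0.755, 0.005, 0.008]
contact_force: [0.1, 0.1, 0.1]
opening: 0.696
```

```bash
python3 st.py 0 140 33 0 b;python3 - <<'E'
from h import *
s=read_camera("scene");t=read_camera("top")
cv2.imwrite("pics/n1.png",cv2.resize(s["pixels"][140:300,180:320],None,fx=4,fy=4,interpolation=cv2.INTER_CUBIC))
cv2.imwrite("pics/n2.png",cv2.resize(t["pixels"][150:270,230:430],None,fx=4,fy=4,interpolation=cv2.INTER_CUBIC))
E
```

```text
t 9.05 pos [612.16  94.39  39.12] bracket xy 5.5986422110668865 141.50979504159284
shift [-5.33 -2.28 -6.12] turn [0.19 1.03 0.1 ] op 0.696 F [0.15 0.08 0.14] M [-0.05 -0.01 -0.04] q [-0.01  0.38  1.84 -0.    0.9  -0.15]
```

View pics/n1.png

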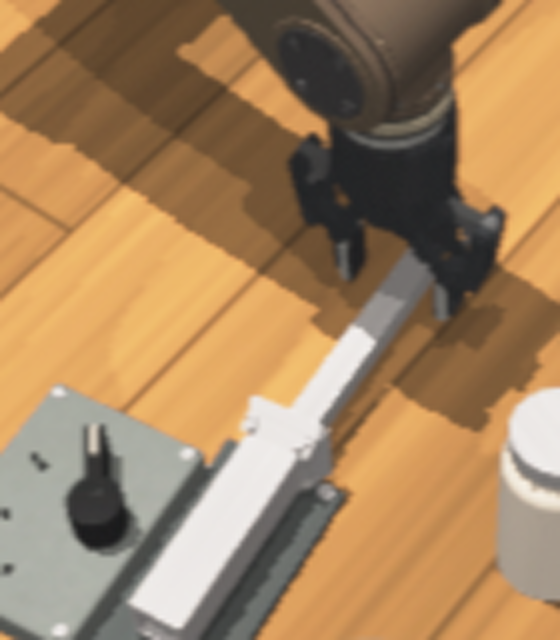

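View pics/n2.png

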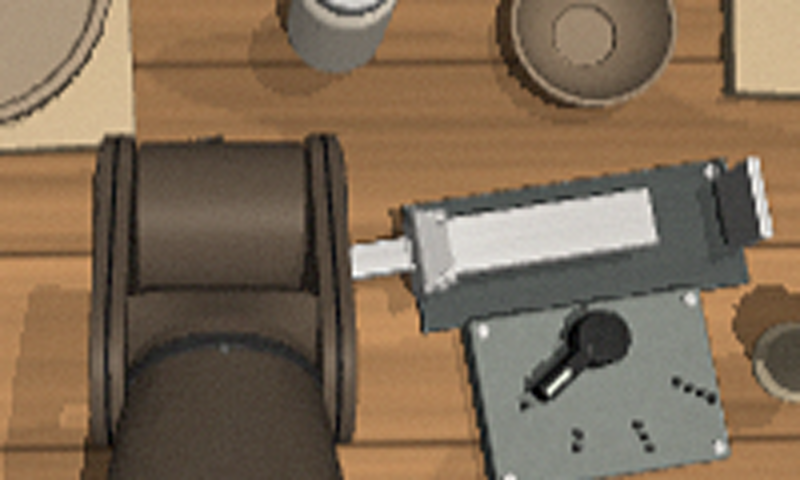

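Request:
jog_arm:
  targets: "-6 -2 -8 0.2 1 0 0.4;0 0 0 0 0 0 0.4;0 0 0 0 0 0 -1;0 0 0 0 0 0 -1;0 0 0 0 0 0 -1;0 0 0 0 0 0 -1;0 0 0 0 0 0 -1;0 0 0 0 0 0 -1"
  force: 60

```text
time: 9.82
eef_pos: [0.6082, 0.0853, 0.0312]
tcp_rot: [0.659, 0.752, 0.001, 0.0]
contact_force: [-0.2, 1.4, -0.4]
opening: 0.213
```

```bash
python3 st.py 0 60 36 0 b
```

```text
t 9.82 pos [608.22  85.35  31.23] bracket xy 0.43257735167199485 133.10547082808256
shift [  9.85 -72.44   4.77] turn [-0.03  0.09  0.51] op 0.213 F [-0.23  1.37 -0.41] M [ 0.14 -0.03  0.07] q [-0.03  0.39  1.85  0.    0.9  -0.16]
```

Request:
jog_arm:
  targets: "2 -12 1 0 0 0 -1;2 -14 1 0 0 0 -1;2 -14 0 0 0 0 -1;1 -8 0 0 0 0 -1;0 0 0 0 0 0 -1"

```text
time: 10.23
eef_pos: [0.614, 0.0439, 0.0346]
tcp_rot: [0.66, 0.751, 0.005, -0.006]
contact_force: [0.1, -1.8, -0.0]
opening: 0.212
```

```bash
python3 st.py 0 53 36 0 b
```

```text
t 10.23 pos [613.96  43.87  34.64] bracket xy 0.288049524848601 91.23734241269383
shift [  5.09 -37.9    1.36] turn [-0.83 -0.13  0.68] op 0.212 F [ 0.12 -1.78 -0.03] M [-0.51  0.02 -0.03] q [-0.1   0.39  1.84  0.02  0.92 -0.24]
```

Request:
jog_arm:
  targets: "2 -12 0 -0.4 0 0.3 -1;2 -12 0 0 0 0 -1;1 -6 0 0 0 0 -1;0 -4 0 0 0 0 -1;0 0 0 0 0 0 -1"

```text
time: 10.65
eef_pos: [0.6186, 0.0133, 0.0362]
tcp_rot: [0.659, 0.752, 0.004, -0.006]
contact_force: [-0.4, 0.4, 0.7]
opening: 0.214
```

```bash
python3 st.py 0 53 36 0 b
```

```text
t 10.65 pos [618.61  13.27  36.23] bracket xy 0.5897660213729754 60.281974374067964
shift [ 0.44 -7.29 -0.23] turn [-0.85 -0.23  0.47] op 0.214 F [-0.36  0.41  0.7 ] M [-0.02  0.12 -0.04] q [-0.15  0.39  1.83  0.02  0.92 -0.29]
```

Request:
jog_arm:
  targets: "1 -5 0 0 0 0 -1;0 -4 0 0 0 0 -1;0 -3 0 0 0 0 -1;0 0 0 0 0 0 -1"

```text
time: 10.98
eef_pos: [0.6195, 0.007, 0.0365]
tcp_rot: [0.659, 0.752, 0.009, -0.01]
contact_force: [0.0, -2.4, 2.4]
opening: 0.213
```

```bash
python3 st.py 0 53 36 0 b
```

```text
t 10.98 pos [619.52   7.02  36.45] bracket xy 0.6082102854165514 53.968838948592264
shift [-0.47 -1.04 -0.45] turn [-1.49 -0.22  0.55] op 0.213 F [ 0.04 -2.43  2.42] M [-0.66  0.04  0.06] q [-0.16  0.39  1.83  0.03  0.93 -0.31]
```

Request:
jog_arm:
  targets: "1 -6 0 -0.7 0 0 -1;1 -6 0 0 0 0 -1;0 0 0 0 0 0 -1"

```text
time: 11.23
eef_pos: [0.6199, 0.0073, 0.0368]
tcp_rot: [0.66, 0.751, 0.011, -0.015]
contact_force: [-0.1, -5.9, 4.9]
opening: 0.212
```

```bash
python3 st.py 0 53 36 0 b;python3 - <<'E'
from h import *
s=read_camera("scene");t=read_camera("top")
cv2.imwrite("pics/p1.png",cv2.resize(s["pixels"][220:340,170:290],None,fx=5,fy=5,interpolation=cv2.INTER_CUBIC))
cv2.imwrite("pics/p2.png",cv2.resize(t["pixels"][170:250,290:440],None,fx=5,fy=5,interpolation=cv2.INTER_CUBIC))
E
```

```text
t 11.23 pos [619.85   7.31  36.81] bracket xy 0.9801320125325361 54.21250860448667
shift [-0.8  -1.34 -0.81] turn [-2.03 -0.49  0.67] op 0.212 F [-0.07 -5.95  4.88] M [-1.19  0.11 -0.08] q [-0.17  0.4   1.83  0.04  0.93 -0.32]
```

View pics/p1.png

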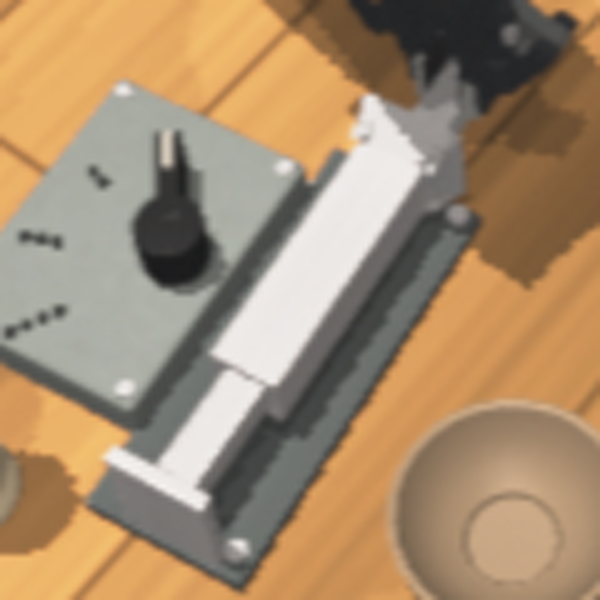

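View pics/p2.png

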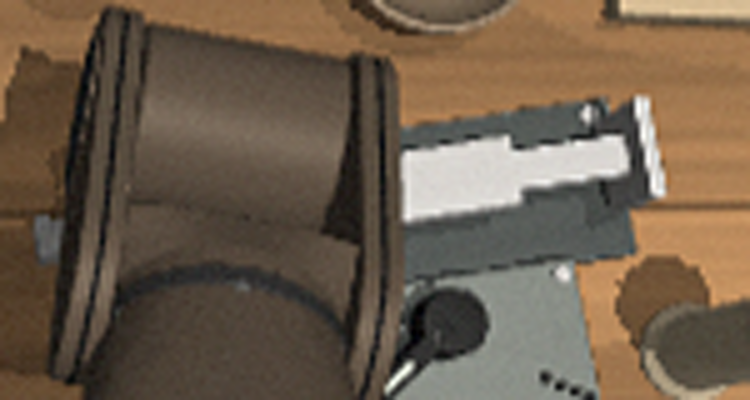

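```bash
python3 - <<'E'
from h import *
import pickle
s,t=pickle.load(open("cams.pkl","rb"))
c,n=np.cos(.141),np.sin(.141);R=np.array([[c,-n,0],[n,c,0],[0,0,1]])
f=lambda P:((proj(t,R@(np.array(P)/1e3)+[.6265,-.0465,0])-(290,170))+.5)*5-.5
for P in[(0,-190,50),(0,-180,50),(0,-130,60),(0,-190,72),(0,110,75)]:print(P,f(P))
E
```

```text
(0, -190, 50) [628.57805081 152.48241587]
(0, -180, 50) [609.12938934 155.48345223]
(0, -130, 60) [517.13589698 167.24743265]
(0, -190, 72) [643.32373492 144.80751699]
(0, 110, 75) [ 40.35990707 237.01729872]
```

Request:
jog_arm:
  targets: "0 0 0 0 0 0 0.4;0 0 0 0 0 0 0.4;0 0 0 0 0 0 0.4;0 0 0 0 0 0 0.4;0 0 0 0 0 0 0.4"

```text
time: 11.75
eef_pos: [0.6191, 0.0037, 0.0353]
tcp_rot: [0.661, 0.751, 0.008, -0.014]
contact_force: [-0.2, 0.2, -0.7]
opening: 0.701
```

Request:
jog_arm:
  targets: "0 0 20 0 0 0 0.4;0 0 30 0 0 0 0.4;0 0 40 0 0 0 0.4;-20 0 40 0 0 0 0.4;-40 0 10 0 0 0 0.4;-40 0 0 0 0 0 0.4;0 0 0 0 0 0 0.4"

```text
time: 12.33
eef_pos: [0.5116, 0.0011, 0.1726]
tcp_rot: [0.661, 0.75, 0.004, -0.018]
contact_force: [0.3, -0.1, -2.2]
opening: 0.699
```

```bash
python3 st.py 0 53 36 0 b;python3 - <<'E'
from h import *
s=read_camera("scene");t=read_camera("top")
cv2.imwrite("pics/q1.png",cv2.resize(s["pixels"][200:340,140:290],None,fx=4,fy=4,interpolation=cv2.INTER_CUBIC))
cv2.imwrite("pics/q2.png",cv2.resize(t["pixels"][170:290,280:480],None,fx=4,fy=4,interpolation=cv2.INTER_CUBIC))
E
```

```text
t 12.33 pos [511.64   1.14 172.56] bracket xy -107.02769778197558 63.31144361998645
shift [ 107.41    4.83 -136.56] turn [-1.66 -1.25  0.91] op 0.699 F [ 0.26 -0.06 -2.16] M [0.01 0.   0.03] q [-0.21 -0.01  2.01  0.03  1.16 -0.34]
```

View pics/q1.png

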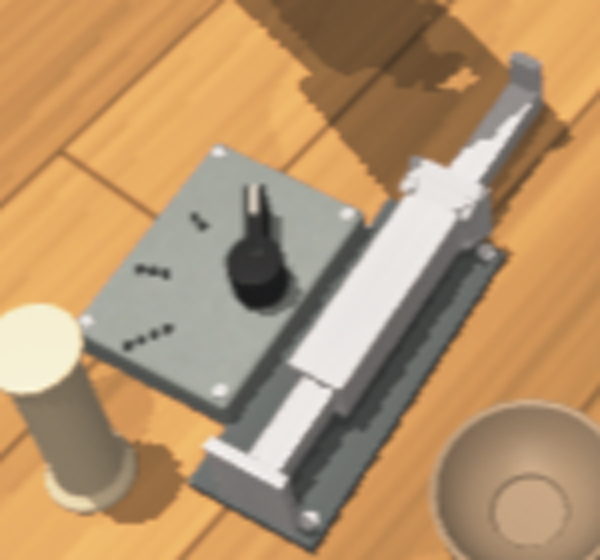

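View pics/q2.png

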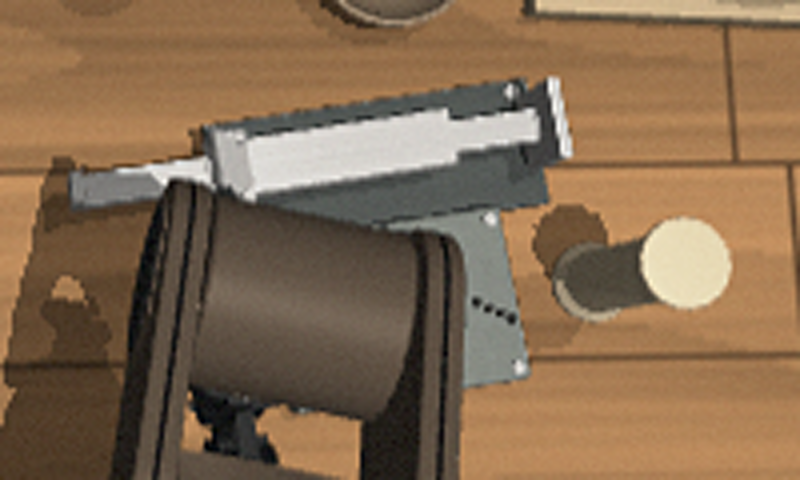

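```bash
python3 st.py -93.5 -50.2 44 34.1 b
```

```text
t 12.43 pos [517.43   0.16 174.63] bracket xy -101.43087356316458 61.521096650607404
shift [  23.55 -109.5  -130.63] turn [-1.31 -1.25 35.05] op 0.696 F [ 0.33  0.11 -0.06] M [ 0.03  0.01 -0.02] q [-0.21  0.    2.    0.03  1.16 -0.34]
```

Request:
jog_arm:
  targets: "5 -20 -5 -0.6 -0.6 7 0.4;5 -30 -10 -0.6 -0.6 7 0.4;6 -30 -10 0 0 7 0.4;6 -25 -10 0 0 7 0.4;0 0 -10 0 0 6 0.4;0 0 0 0 0 0 0.4"

```text
time: 12.93
eef_pos: [0.5481, -0.1122, 0.1298]
tcp_rot: [0.406, 0.914, 0.005, 0.004]
contact_force: [-0.5, 0.5, -1.2]
opening: 0.699
```

```bash
python3 st.py -93.5 -50.2 44 34.1 b
```

```text
t 12.93 pos [ 548.08 -112.19  129.79] bracket xy -86.87469689603958 -54.02224702662144
shift [ -7.1    2.85 -85.79] turn [-0.32  0.65  0.1 ] op 0.699 F [-0.53  0.49 -1.22] M [ 0.01  0.01 -0.  ] q [-0.39  0.14  1.95  0.01  1.05 -1.13]
```

Request:
jog_arm:
  targets: "-7 3 -20 -0.3 0.6 0 0.4;0 0 -15 0 0 0 0.4;0 0 0 0 0 0 0.4"

```text
time: 13.18
eef_pos: [0.545, -0.1115, 0.0946]
tcp_rot: [0.411, 0.912, -0.0, 0.002]
contact_force: [-0.6, 1.0, -0.1]
opening: 0.701
```

```bash
python3 st.py -93.5 -50.2 44 34.1 b; python3 - <<'E'
from h import *
s=read_camera("scene");t=read_camera("top")
cv2.imwrite("pics/r1.png",cv2.resize(s["pixels"][200:340,140:290],None,fx=4,fy=4,interpolation=cv2.INTER_CUBIC))
cv2.imwrite("pics/r2.png",cv2.resize(t["pixels"][170:290,280:480],None,fx=4,fy=4,interpolation=cv2.INTER_CUBIC))
E
```

```text
t 13.18 pos [ 545.05 -111.52   94.58] bracket xy -89.78168300547698 -52.92833463214194
shift [ -4.06   2.18 -50.58] turn [0.1  0.21 0.66] op 0.701 F [-0.6   0.97 -0.07] M [-0.08  0.09  0.03] q [-0.38  0.18  1.97 -0.    0.98 -1.11]
```

View pics/r1.png

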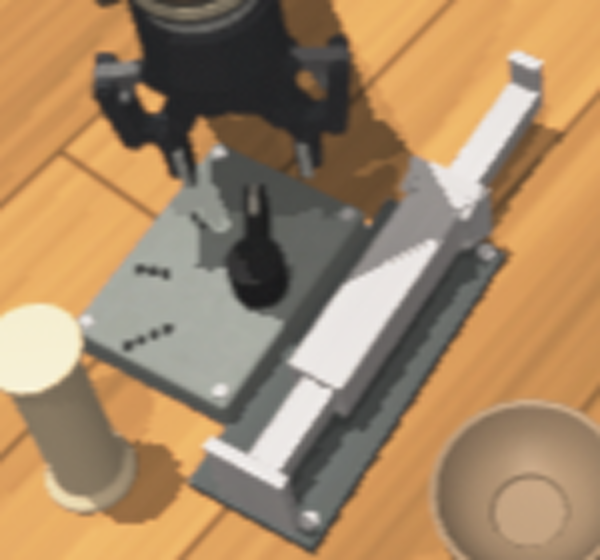

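View pics/r2.png

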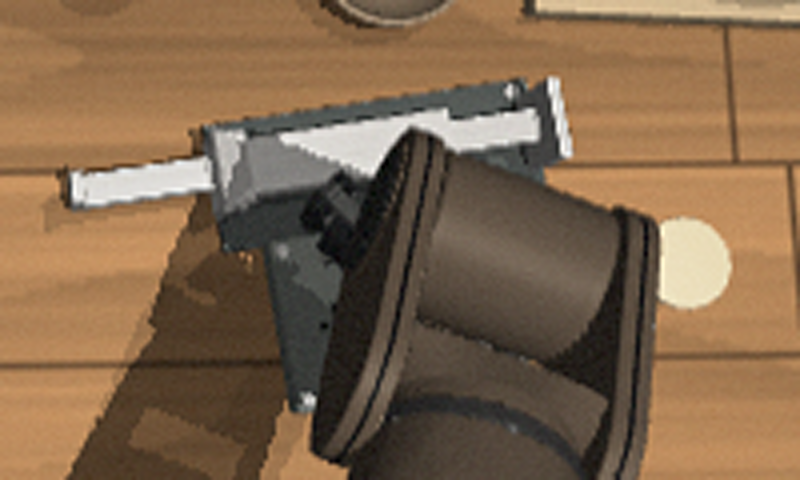

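Request:
jog_arm:
  targets: "-5 2 -20 0 0.2 0.6 0.4;0 0 -20 0 0 0 0.4;0 0 -8 0 0 0 0.4;0 0 0 0 0 0 0.4"

```text
time: 13.62
eef_pos: [0.5472, -0.1106, 0.0544]
tcp_rot: [0.406, 0.914, -0.0, 0.008]
contact_force: [0.0, -0.2, -0.3]
opening: 0.696
```

```bash
python3 st.py -93.5 -50.2 44 34.1 b
```

```text
t 13.62 pos [ 547.17 -110.63   54.45] bracket xy -87.55027994558569 -52.34482837550876
shift [ -6.19   1.29 -10.45] turn [0.43 0.86 0.07] op 0.696 F [ 0.03 -0.24 -0.26] M [ 0.01  0.01 -0.02] q [-0.38  0.24  1.99 -0.    0.89 -1.11]
```

Request:
jog_arm:
  targets: "-7 1 -10 0.4 0.9 0 0.4;0 0 0 0 0 0 -0.4;0 0 0 0 0 0 -0.4;0 0 0 0 0 0 -0.4;0 0 0 0 0 0 -0.4"

```text
time: 14.03
eef_pos: [0.5428, -0.1104, 0.0483]
tcp_rot: [0.406, 0.914, -0.0, 0.002]
contact_force: [0.3, -0.4, -0.4]
opening: 0.3
```

```bash
python3 st.py -93.5 -50.2 44 34.1 b;  python3 - <<'E'
from h import *
s=read_camera("scene")
cv2.imwrite("pics/u1.png",cv2.resize(s["pixels"][200:320,140:260],None,fx=5,fy=5,interpolation=cv2.INTER_CUBIC))
E
```

```text
t 14.03 pos [ 542.84 -110.36   48.26] bracket xy -91.80354803232682 -51.46866663800117
shift [-1.86  1.02 -4.26] turn [0.14 0.24 0.1 ] op 0.3 F [ 0.26 -0.35 -0.44] M [0.03 0.01 0.01] q [-0.38  0.25  2.   -0.    0.89 -1.12]
```

View pics/u1.png

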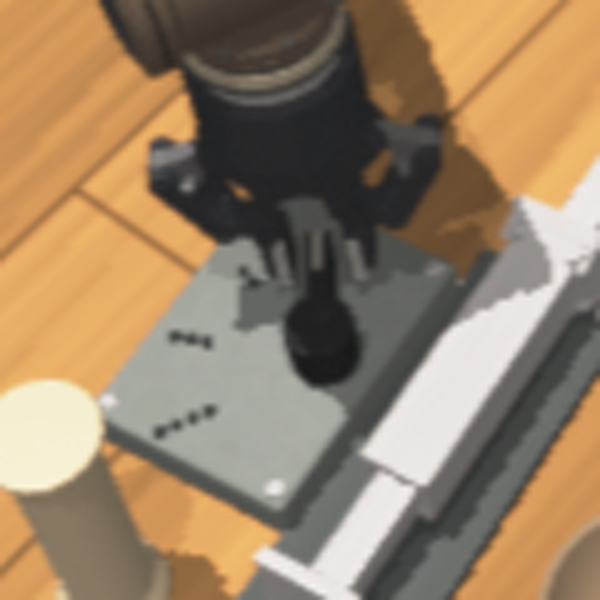

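```bash
python3 - <<'E'
import numpy as np
p=None
for u in [-.975,-.87,-.76,-.65,-.54,-.43,-.325,-.22,-.11,0,.1,.2,.3]:
    a=np.pi+u+.141; q=42*np.array([np.cos(a),np.sin(a)])
    if p is not None: print(u,np.round(q-p,1))
    p=q
E
```

```text
-0.87 [-3.1 -3.1]
-0.76 [-2.9 -3.6]
-0.65 [-2.5 -3.9]
-0.54 [-2.  -4.1]
-0.43 [-1.6 -4.3]
-0.325 [-1.  -4.3]
-0.22 [-0.6 -4.4]
-0.11 [-0.1 -4.6]
0 [ 0.4 -4.6]
0.1 [ 0.8 -4.1]
0.2 [ 1.2 -4. ]
0.3 [ 1.6 -3.9]
```

Request:
jog_arm:
  targets: "-5 -3 -2 0 0 6 -0.4;-3 -4 -1 0 0 6.3 -0.4;-2.5 -4 0 0 0 6.3 -0.4;-2 -4 0 0 0 6.3 -0.4;-1.6 -4.3 0 0 0 6.3 -0.4;0 0 0 0 0 0 -0.4"

```text
time: 14.58
eef_pos: [0.5308, -0.1285, 0.0477]
tcp_rot: [0.134, 0.991, 0.003, 0.005]
contact_force: [-0.6, -0.5, -0.9]
opening: 0.299
```

```bash
python3 st.py -108 -67.3 46 65.4 b
```

```text
t 14.58 pos [ 530.84 -128.53   47.73] bracket xy -106.24350825544674 -67.77586799875182
shift [-1.81  0.22 -1.73] turn [-0.26  0.66 -1.17] op 0.299 F [-0.59 -0.46 -0.92] M [-0.74  0.11  0.1 ] q [-0.43  0.23  2.02  0.01  0.89 -1.74]
```

Request:
jog_arm:
  targets: "-3 -4.3 0 0 0.5 5 -0.4;-1 -4.5 0 0 0 6.3 -0.4;0 -4.6 0 0 0 6.3 -0.4;0.4 -4.6 0 0 0 6.3 -0.4;0 0 0 0 0 0 -0.4"

```text
time: 15.0
eef_pos: [0.5277, -0.1454, 0.0488]
tcp_rot: [-0.076, 0.997, 0.005, 0.001]
contact_force: [0.3, 3.5, -0.9]
opening: 0.301
```

```bash
python3 st.py -112 -85 46 90 b; python3 - <<'E'
from h import *
s=read_camera("scene")
cv2.imwrite("pics/v1.png",cv2.resize(s["pixels"][200:320,140:260],None,fx=5,fy=5,interpolation=cv2.INTER_CUBIC))
E
```

```text
t 15.0 pos [ 527.67 -145.36   48.82] bracket xy -111.74392373647558 -83.98514316649285
shift [-0.11 -1.04 -2.82] turn [-0.52  0.09 -0.58] op 0.301 F [ 0.34  3.54 -0.88] M [ 0.43 -0.11 -0.07] q [-0.46  0.24  2.01  0.01  0.9  -2.19]
```

View pics/v1.png

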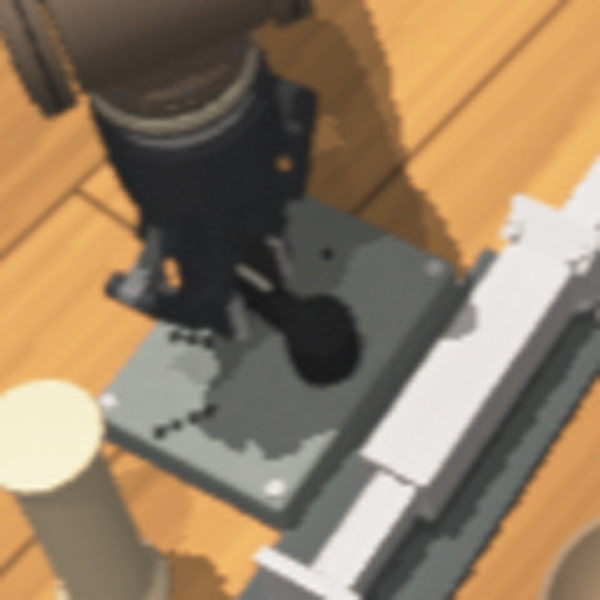

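Request:
jog_arm:
  targets: "0.8 -5 -1 -0.5 0 5 -0.4;1.2 -4 0 0 0 5 -0.4;1.6 -4 0 0 0 5 -0.4;0 0 0 0 0 0 -0.4"

```text
time: 15.38
eef_pos: [0.5314, -0.1564, 0.0487]
tcp_rot: [-0.2, 0.98, 0.001, 0.0]
contact_force: [-0.9, -0.5, 1.1]
opening: 0.301
```

```bash
python3 st.py -110 -97.5 46 107 b; python3 - <<'E'
from h import *
s=read_camera("scene")
cv2.imwrite("pics/w1.png",cv2.resize(s["pixels"][200:320,140:260],None,fx=5,fy=5,interpolation=cv2.INTER_CUBIC))
E
```

```text
t 15.38 pos [ 531.42 -156.45   48.7 ] bracket xy -109.58983056307926 -95.49209949359276
shift [-0.12 -2.05 -2.7 ] turn [-0.07 -0.01  1.97] op 0.301 F [-0.86 -0.49  1.13] M [-0.03  0.04  0.01] q [-0.47  0.25  1.99  0.    0.9  -2.44]
```

View pics/w1.png

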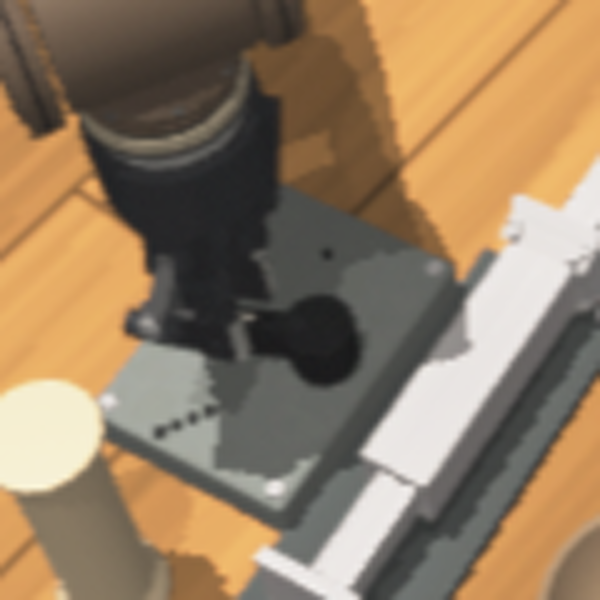

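Request:
jog_arm:
  targets: "0 0 0 0 0 0 0.2;0 0 0 0 0 0 0.2;0 0 0 0 0 0 0.2;0 0 15 0 0 0 0.2;0 0 25 0 0 0 0.2;-5 0 35 0 0 0 0.2;-10 10 35 0 0 0 0.2;-10 35 20 0 0 0 0.2;-10 40 0 0 0 0 0.2;-10 40 0 0 0 0 0.2"

```text
time: 16.27
eef_pos: [0.4841, -0.0316, 0.184]
tcp_rot: [-0.183, 0.983, 0.001, 0.0]
contact_force: [0.9, 0.1, -0.6]
opening: 0.6
```

Request:
jog_arm:
  targets: "0 40 0 0 0 0 0.2;0 40 0 0 0 0 0.2;0 40 0 0 0 0 0.2;0 40 0 0 0 0 0.2;0 0 0 0 0 0 0.2"

```text
time: 16.68
eef_pos: [0.4806, 0.1405, 0.1879]
tcp_rot: [-0.181, 0.984, 0.001, 0.004]
contact_force: [-0.3, 0.7, 0.3]
opening: 0.603
```

```bash
python3 - <<'E'
from h import *
import pickle
s=read_camera("scene");t=read_camera("top");pickle.dump((s,t),open("cams.pkl","wb"))
for k in("prop","jar","dish","bearer_tip","bearer_lip"):
    print(k,[[np.round(z["uv"],1) for z in mark_of(k,p)[:1]] for p in(s,t)])
st=get_state();print(st["time"],st["eef_pos"],st["contact_force"])
E
python3 ov.py .6265 -.0465 .141 2
```

```text
prop [[array([163.1, 318.3])], [array([423.9, 240.1])]]
jar [[array([316.5, 279.7])], [array([313.8, 155.1])]]
dish [[array([271.7, 328.8])], [array([377.5, 157.7])]]
bearer_tip [[array([204.5, 319.3])], [array([415.2, 201.2])]]
bearer_lip [[array([273.4, 218.6])], [array([293.9, 219.5])]]
17.2833 [0.48181517 0.13396413 0.18743049] [-0.75545405  0.32395666 -0.19642565]
```

View pics/so2.png

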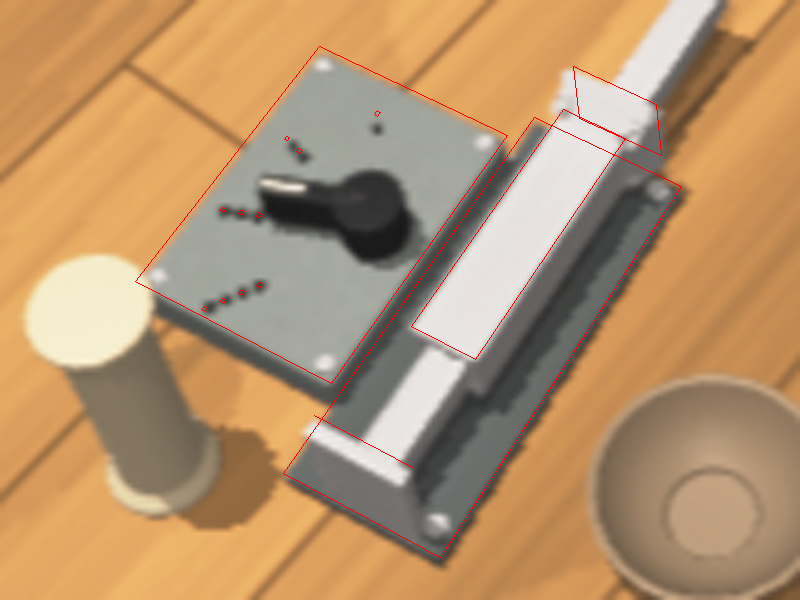

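View pics/to2.png

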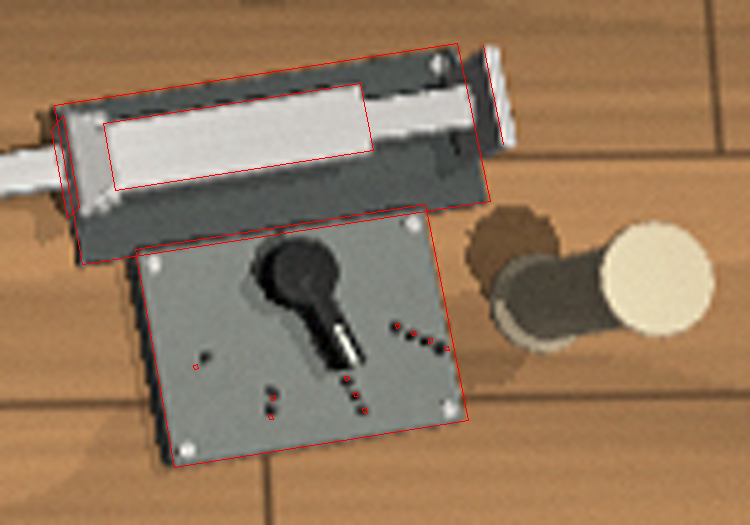

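```bash
python3 - <<'E'
from h import *
import pickle
np.set_printoptions(precision=0,suppress=True,linewidth=220)
s,t=pickle.load(open("cams.pkl","rb"))
g=cv2.cvtColor(t["pixels"],cv2.COLOR_BGR2GRAY).astype(np.float32)
c,n=np.cos(.141),np.sin(.141);R=np.array([[c,-n,0],[n,c,0],[0,0,1]])
f=lambda P,cam=t:proj(cam,R@(np.array(P)/1e3)+[.6265,-.0465,0])
def prof(g,off=(0,0),sc=1):
    out=[]
    for y in range(-160,-206,-2):
        v=[]
        for x in(-6,-4,-2,0,2,4):
            p=(f((x,y,50))-off+.5)*sc-.5
            v.append(cv2.getRectSubPix(g,(1,1),(float(p[0]),float(p[1])))[0,0])
        out.append(np.mean(v))
    return np.array(out)
print(np.arange(-160,-206,-2)); print(prof(g))
for fn,off,sc in(("pics/p2.png",(290,170),5),("pics/q2.png",(280,170),4)):
    print(prof(cv2.imread(fn,0).astype(np.float32),off,sc))
# lip outer top edge
for y in (116,113,110,107,104,101): print(y,[round(float(cv2.getRectSubPix(g,(1,1),tuple(float(q) for q in f((x,y,75))))[0,0])) for x in(-4,0,4)])
E
```

```text
[-160 -162 -164 -166 -168 -170 -172 -174 -176 -178 -180 -182 -184 -186 -188 -190 -192 -194 -196 -198 -200 -202 -204]
[200. 199. 200. 200. 199. 201. 201. 200. 201. 200. 200. 202. 191. 160.  97.  59.  60.  57.  72. 167. 209. 201. 183.]
[214. 215. 214. 214. 215. 216. 216. 216. 215. 215. 214. 214. 217. 224. 192.  96.  51.  53.  67. 179. 230. 216. 194.]
[208. 208. 208. 206. 207. 208. 209. 208. 208. 207. 208. 212. 201. 173.  99.  54.  63.  56.  65. 176. 227. 212. 188.]
116 [50, 70, 81]
113 [58, 68, 73]
110 [195, 170, 128]
107 [217, 212, 211]
104 [198, 212, 216]
101 [195, 201, 205]
```

```bash
python3 -c "
from plant import *
print(sign_off())"
```

```text
the job is handed in; nothing more can be done
None
```

I slid the bearer plain end first through the guide tube until it stopped against the end stop. I then turned the selector from one dot to three dots and handed the job in at about 17.3 s. No verdict was reported.

**How it was done**
- **Bearer:** I gripped it near its balance point and fed it in about 110 mm. I then gripped it again nearer the lip and pushed until it would go no further, with up to 6 N on the wrist.
- **Selector:** I straddled the lever with the fingers and swung it round, and it snapped into the three-dot position. Then I backed the arm well clear.

**Last checks**
- **Selector:** both cameras show the lever pointing along the three-dot row.
- **Bearer position:** while I was pushing, the top camera put the bearer's end about 0.4 mm from the stop. After I let go it settled back, leaving a gap of about 1.5 to 2.4 mm (from the lip and the end edge). That is inside the 5 mm limit, so I did not push again, but a pixel there covers about 2.6 mm.
- **Bystanders:** the prop and dish look unmoved in the before and after pictures. I checked the jar only by its network position, which shifted by about 2 pixels; the prop's and dish's shifted by up to 4 and 2, which I take as noise.
- **Robot:** it was touching nothing, and the wrist force read under 1 N.

**Disagreement:** heights triangulated from the cameras came out about 6 to 16 mm low for most points, so I used the arm's own measured heights and the heights in the text instead.

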